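Close up a loaded instrument cassette

TASK

Close up the steel instrument cassette on the bench, ready for the steriliser: first fold the upright slotted retainer all the way down over the instruments, then swing the lid fully shut over it. Push both with the fingertips from their outer sides, without taking either between the fingers. Do not touch, lift or shift the instruments in the tray, and leave the other things on the bench where they are.

Things in the scene. Friction and masses are not known exactly. Their poses are not given: they have to be found in the camera images.
- cassette: Steel instrument cassette: tray 144 mm (its x) by 205 mm (its y), rim 30 mm above the bench, 44 mm high with the lid shut. It does not slide or tip. Origin: centre of its underside, on the bench. Its x points from the front edge to the rear edge (lid hinge, away from the robot), y to its left (retainer hinge), z up. Turned up to 26 degrees either way.
- retainer (a joint): Angle of the retainer, a slotted steel flap hinged along cassette x at cassette (0, 94, 26) mm, inside the left wall. 0 rad = folded level over the instruments, reaching to the right (cassette -y); 1.57 = upright; stop at 1.75. Starts at 1.3 to 1.7. Stiff hinge: it stays where it is left and moves with about 1 N at its free edge. Push from its left (outer) side.
- retainer_edge (a point): Middle of the retainer's free edge, 130 mm from the hinge line, on the face that looks left when upright and up (27.5 mm above the bench) when folded. The retainer is 110 mm wide along cassette x, centred, and 3 mm thick; at the free edge a stiffening fold, 3 mm wide, rises 4.5 mm above that face. Its z is that face's outward normal, its y points to the hinge.
- lid (a joint): Angle of the lid, a shallow slotted steel pan hinged along cassette y at cassette (75, 0, 30) mm. 0 rad = shut, outer face level, 44 mm above the bench; 1.57 = upright at the rear; stop at 1.95. Starts at 1.6 to 1.9, leaning back. Stiff hinge: it stays where it is left and moves with 1 to 5 N near its free edge. Push on its outer face, from behind.
- lid_edge (a point): Middle of the lid's free edge (front edge when shut) on its outer face: 147 mm along the lid from the hinge line and 14 mm off it. The outer face looks rearwards (cassette +x) when upright and up when shut. The lid is 205 mm wide along cassette y, 14 mm deep. Its z is the outer face's outward normal, its x points to the hinge.
- forceps: Steel forceps, 100 mm long, 8 mm wide, 7 mm high, lying along cassette x in the tray's notched rails, seat nearest the retainer's hinge. Origin: middle of its underside. Not to be touched or moved.
- spring_scissors: Steel spring scissors, 100 mm long, 7 mm high, next seat to the right. Origin: middle of the underside. Not to be touched or moved.
- scalpel_handle: Flat steel scalpel handle, 115 mm long, 8 mm wide, 4 mm high, next seat to the right. Origin: middle of the underside. Not to be touched or moved.
- micro_spatula: Slim metal spatula, 110 mm long, 6 mm wide and high, rightmost seat. Origin: middle of the underside. Not to be touched or moved.
- reagent_bottle: Loose glass bottle with a screw cap, 56 mm across, 100 mm high, to the right of the cassette. Origin: centre of its underside. A bystander.
- marker_pen: Loose marker pen, about 130 mm long, 11 mm thick, lying in front of the cassette. Origin: under its barrel, on the bench. A bystander.
- tube_rack: Loose white microtube rack, 60 by 110 mm, 41 mm high with its tubes, to the left of the cassette and towards the rear. Origin: centre of its underside. A bystander.
- petri_stack: Loose stack of three glass dishes, 90 mm across, 44 mm high, to the left of the cassette and towards the front. Origin: centre of its underside. A bystander.

How it is judged:
By the outcome, as a careful person would: the job done as asked, in the order asked, and still so for the second after the job is handed in, with the robot touching nothing.
It also fails if it takes over 59 s, if anything falls off the work surface, if the arm or the gripper's body presses on something with over 40 N, if the wrist force passes 120 N, or if a joint passes its speed limit or range.

ROBOT

A 7-joint arm with a two-finger parallel gripper is mounted at the origin on the work surface. World frame = base frame: x ahead of the robot, y to its left, z up, the work surface at z = 0. Lengths are in m, angles in rad, forces in N, time in s.
With the tool pointing down it reaches from about 0.425 to 0.925 m from the base axis. Payload 6.8 kg.
Tool frame: the origin (TCP) lies at the very end of the fingers, on their centre line; the grasp point (between the pads) lies 19 mm behind it; z points along the fingers, y is the line along which they close (so a half turn about z gives the same grasp; the last joint's range is limited). The gripper opens to 85 mm and grips with 20 to 120 N. Pads are 22 mm wide; open, the fingers measure 114 mm over their backs; the gripper's body (76 mm by 85 mm) begins 54 mm behind the grasp point. The pads swing forward as they close: fully open they stand 13 mm farther back than shut.
Start: joints at [1.168, 0.477, 0.022, 1.555, -0.011, 1.109, -0.083], TCP at [0.196, -0.646, 0.231] pointing down, gripper open.
Joint ranges: [-2.96, 2.96], [-0.34, 2.1], [-1.41, 1.46], [0.24, 2.44], [-1.37, 4.51], [0.17, 1.92], [-2.96, 2.96]. Speed limits (rad/s): [2.39, 2.39, 3.14, 3.14, 3.14, 3.14, 3.14].

INTERFACE

Orientations are given as a 3x3 rotation matrix whose columns are the frame's x, y, z axes.
In Python, from bench import arm gives the robot as it stands.
- The arm moves only by the tool carry_out, never from a script. Its argument "commands" is one flat list of numbers, 7 for each row, row after row: the shift along the world's x, y, z in mm, then the turn, a rotation vector about the world's x, y, z in rad, then the finger opening in mm, from 0 to 85.4. A call has exactly 5 rows; each row shifts and turns the commanded pose from where the row before left it; what a row does not reach is not made up. A row lasts 1/10 s, in which the tool goes at most 50 mm and 8.59 degrees, less where a joint would pass 70% of its speed; a pose out of reach is approached as far as the arm can. A call is refused whole if a number of a shift passes 50 or a number of a turn 0.15, either way. A call with a gripper value outside its range is refused whole. The fingers move at their own pace and stop on an object; "force" is the grip in N (left out, the last holds). Time passes only in rows, so rows that do not move let the fingers close, or fill a call up. It gives the time, the measured TCP pose, the force, the opening and the grip force at its end, in the units of the state.
- arm.observe(): the state, without advancing time (a new reading comes with each control period).
- arm.snapshot(name): name is "scene" or "side" or "wrist"; returns a dict with "pixels" (420x560x3 uint8, blue, green, red), "fx", "fy", "cx", "cy" (pixels), "R" (3x3) and "t" (3): a world point X has camera coordinates R X + t. Camera axes: x right, y down, z forward; pixel columns grow to the right and rows downward; lengths in m; the calibration is good to about 2 mm. A picture is of the moment at which its call begins. There is no depth.
- arm.hand_in(): hands the job in; it is judged then, once.
Trained networks look in a picture, given as the dict that the camera call returned (one of the last four; its "shot" number tells which), for a name from the list of things; names that differ only in an ending like _2 or _b are one class to them, and where a whole thing is asked for, a point or a joint stands for the part that bears it (a point fixed in the world has none). Each returns a list of dicts, best first, with "confidence" (0 to 1); they miss things now and then, are a little off and sometimes report something else, mostly with a low value. They report only what shows in the picture. A call takes as long as a camera call.
- arm.spot_in(picture, target): "location" ([x, y, z] in m, in world coordinates, good to about 4 mm: the middle of the surface that is visible of it).
- arm.silhouettes(picture, target): "pixels" (420x560 bool, what is visible of it).
The state is a dict: "time": time; "joint_positions": joint angles; "qvel": joint speeds; "joint_torque": joint torques, N m; "tcp_pos": TCP position; "orientation": TCP orientation; "ft_force": force on the tool from outside, world axes, zero at the start; "ft_torque": the same for the moment, N m; "grip_width": finger opening in m; "grip_force": force on a finger pad.
Only numpy, scipy, OpenCV 4.12 (cv2) and the standard library are available. Lean on these libraries where they do the work, as an engineer would, in place of code of your own. Each camera call takes 0.05 s, during which the arm holds its last target. There are 200 camera calls.

## Working session

There is one attempt and no reset: what is moved stays moved. The work goes in short steps, Python scripts to look and compute and a tool call to move; the robot and the scene stay as the last step left them, time stands still between calls to the robot, and variables do not carry over. Pictures are saved under pics/ and viewed, at most 10 in all, crops included, and the job is handed in when it is done.

Besides the shell and the picture viewer there is one more tool, called after "Call:" as a command line: name --argument value ..., lists and objects as JSON in quotes. carry_out: Moves the arm, as the interface text tells. Its arguments: {"type":"object","properties":{"commands":{"type":"array","items":{"type":"number"}},"force":{"type":"number"}},"required":["commands"]}

```bash
ls; mkdir -p pics; python3 - <<'E'
from bench import arm
import cv2,numpy as np
s=arm.observe();print(s['time'],s['tcp_pos'],s['orientation'])
ims=[]
for n in("scene","side"):
    p=arm.snapshot(n);ims.append(p['pixels'])
    print(n,p['fx'],np.round(-p['R'].T@p['t'],3),np.round(p['R'][2],2))
    for k in("cassette","retainer","retainer_edge","lid","lid_edge","forceps","spring_scissors","scalpel_handle","micro_spatula","reagent_bottle","marker_pen","tube_rack","petri_stack"):
        r=arm.spot_in(p,k)
        print(k,[(np.round(d['location'],3).tolist(),round(d['confidence'],2)) for d in r[:2]])
cv2.imwrite('pics/a.png',ims[0]);cv2.imwrite('pics/b.png',ims[1])
E
```

```text
pics
0.0 [ 0.19595751 -0.6453085   0.23030118] [[ 9.56842298e-01  2.90606889e-01 -6.72313702e-04]
 [ 2.90607635e-01 -9.56840722e-01  1.74220173e-03]
 [-1.37001305e-04 -1.86239180e-03 -9.99998256e-01]]
scene 419.3698505310558 [ 0.776 -0.418  0.627] [-0.29  0.62 -0.73]
cassette [([0.545, 0.131, 0.027], 0.78), ([0.633, 0.084, 0.152], 0.44)]
retainer [([0.537, 0.212, 0.105], 0.84)]
retainer_edge [([0.537, 0.211, 0.103], 0.63)]
lid [([0.634, 0.086, 0.15], 0.85), ([0.615, 0.328, 0.027], 0.48)]
lid_edge [([0.631, 0.082, 0.151], 0.93)]
forceps [([0.533, 0.182, 0.018], 0.49), ([0.54, 0.141, 0.014], 0.4)]
spring_scissors [([0.533, 0.16, 0.019], 0.58)]
scalpel_handle []
micro_spatula [([0.534, 0.12, 0.017], 0.47)]
reagent_bottle [([0.573, -0.063, 0.064], 0.85)]
marker_pen [([0.396, 0.117, 0.016], 0.55)]
tube_rack [([0.616, 0.329, 0.029], 0.72)]
petri_stack [([0.445, 0.289, 0.038], 0.67)]
side 455.51367346580594 [0.116 0.637 0.732] [ 0.44 -0.56 -0.7 ]
cassette [([0.567, 0.156, 0.054], 0.97)]
retainer [([0.53, 0.214, 0.099], 0.63)]
retainer_edge [([0.527, 0.215, 0.099], 0.56)]
lid [([0.632, 0.128, 0.108], 0.69), ([0.58, 0.339, 0.029], 0.26)]
lid_edge [([0.45, 0.321, 0.042], 0.52)]
forceps []
spring_scissors [([0.506, 0.163, 0.014], 0.38)]
scalpel_handle [([0.448, 0.326, 0.042], 0.69), ([0.386, 0.125, 0.007], 0.48)]
micro_spatula [([0.509, 0.125, 0.02], 0.61)]
reagent_bottle [([0.557, -0.031, 0.057], 0.95), ([0.578, 0.339, 0.024], 0.45)]
marker_pen [([0.388, 0.126, 0.011], 0.61)]
tube_rack [([0.582, 0.338, 0.029], 0.92)]
petri_stack [([0.449, 0.324, 0.043], 0.64)]
```

View pics/a.png

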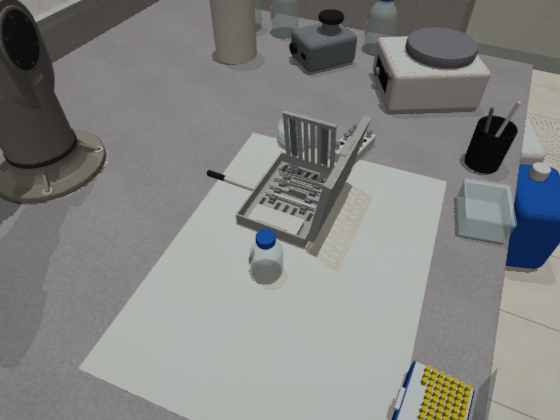

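View pics/b.png

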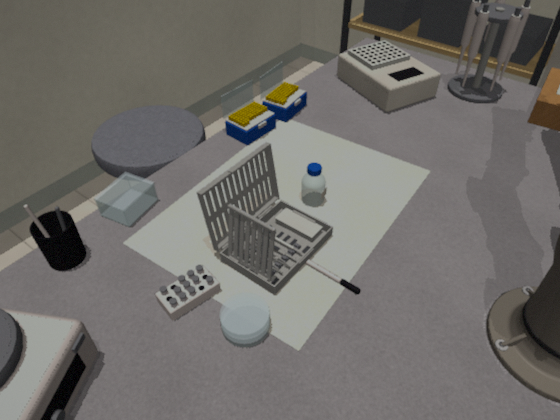

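The scene view shows the cassette at about (290,200) with the retainer upright at (308,140) and the lid at (340,170). In the side view the cassette is at (275,240). The bottle, pen, rack and dishes stand around it as described. I'll enlarge both views to pick corners.

```bash
python3 - <<'E'
import cv2,numpy as np
a=cv2.imread('pics/a.png')[105:250,225:385];b=cv2.imread('pics/b.png')[140:295,190:350]
cv2.imwrite('pics/c.png',cv2.resize(a,None,fx=5,fy=4.0,interpolation=2)[:600]) 
a=cv2.resize(a,None,fx=4,fy=4,interpolation=2);b=cv2.resize(b,None,fx=3.75,fy=3.75,interpolation=2)
cv2.imwrite('pics/c.png',a);cv2.imwrite('pics/d.png',b)
E
```

```text
(no output)
```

View pics/c.png

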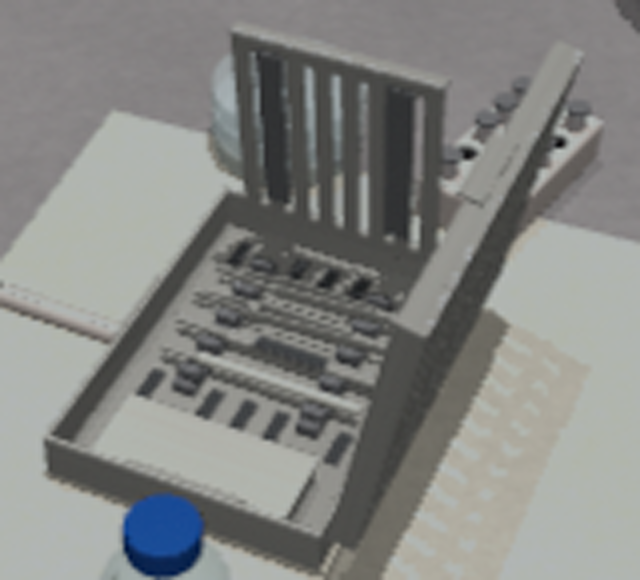

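View pics/d.png

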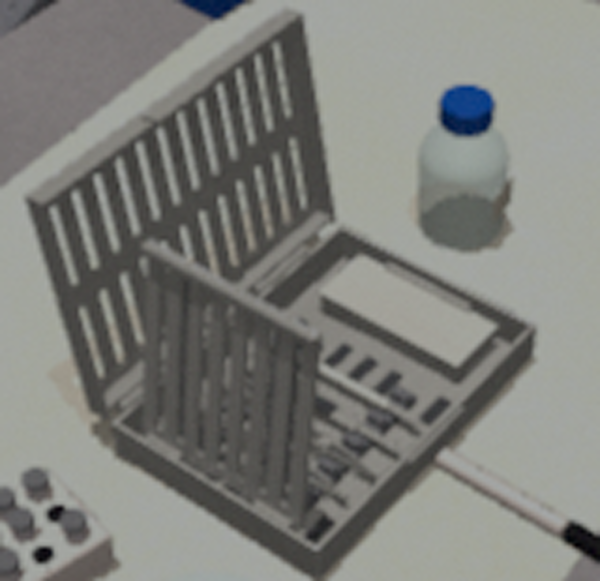

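In crop c, the rim corners are at (47,443), (228,192) and (322,545), the retainer top runs from (234,32) to (448,85), and the lid edge from (395,322) to (560,42). In crop d, the rim corners are at (318,553) and (533,332), the retainer top runs from (148,245) to (320,343), and the lid edge from (35,200) to (300,15). Next I'll fit the pose and both joint angles.

```bash
cat > h.py <<'E'
import numpy as np,cv2
from bench import arm
def W(v,P):
    c,s=np.cos(v[2]),np.sin(v[2]);return np.array([v[0]+c*P[0]-s*P[1],v[1]+s*P[0]+c*P[1],P[2]])
def ret(a,x,l=.130,off=0): # off along outward normal (left/up)
    return np.array([x,.094-l*np.cos(a)+off*np.sin(a),.026+l*np.sin(a)+off*np.cos(a)])
def lid(a,y,l=.147,off=0):
    return np.array([.075-l*np.cos(a)+off*np.sin(a),y,.030+l*np.sin(a)+off*np.cos(a)])
def proj(p,X):
    q=p['R']@X+p['t'];return np.array([p['fx']*q[0]/q[2]+p['cx'],p['fy']*q[1]/q[2]+p['cy']])
E
python3 - <<'E'
from h import *
from scipy.optimize import least_squares
ps={n:arm.snapshot(n) for n in("scene","side")}
C=lambda x,y:(lambda v:np.array([x,y,.03]))
S=lambda u,v:np.array([u/4+225,v/4+105]);D=lambda u,v:np.array([u/3.75+190,v/3.75+140])
obs=[("scene",C(-.072,-.1025),S(47,443)),("scene",C(-.072,.1025),S(228,192)),("scene",C(.072,-.1025),S(322,545)),
("scene",lambda v:ret(v[3],-.055),S(234,34)),("scene",lambda v:ret(v[3],.055),S(446,86)),
("scene",lambda v:lid(v[4],-.1025),S(392,322)),("scene",lambda v:lid(v[4],-.1025,off=.014),S(430,332)),
("scene",lambda v:lid(v[4],.1025),S(560,42)),("scene",lambda v:lid(v[4],.1025,off=.014),S(580,52)),
("side",C(-.072,.1025),D(318,556)),("side",C(-.072,-.1025),D(533,332)),
("side",lambda v:ret(v[3],.055),D(148,245)),("side",lambda v:ret(v[3],-.055),D(320,340)),
("side",lambda v:lid(v[4],.1025),D(35,203)),("side",lambda v:lid(v[4],-.1025),D(302,18))]
f=lambda v:np.concatenate([proj(ps[n],W(v,g(v)))-o for n,g,o in obs])
r=least_squares(f,[.55,.13,0,1.5,1.7],loss='soft_l1')
v=r.x;print(np.round(v,4));print(np.round(f(v).reshape(-1,2),1).tolist())
print('ret edge',W(v,ret(v[3],0)),'lid edge',W(v,lid(v[4],0,off=.014)))
E
```

```text
[0.5341 0.1288 0.0093 1.4177 1.7213]
[[-1.0, -1.7], [-0.7, -1.7], [-0.2, -2.4], [-0.9, -1.1], [-0.5, 0.3], [0.7, -0.2], [-0.5, 1.0], [-1.2, -0.6], [0.8, -0.3], [-1.4, -1.3], [0.0, -2.2], [-0.9, -1.5], [-0.8, -1.5], [1.1, 0.3], [-0.9, -1.5]]
ret edge [0.53339909 0.20294713 0.15448039] lid edge [0.64496345 0.12979853 0.17323962]
```

Pose fit is good to 1–2 px: cassette at (0.534, 0.129), yaw about 0.5°, retainer 1.42 rad, lid 1.72 rad. Now I'll close the fingers and carry the tool over to the left side.

Call:
carry_out --commands '[25, 37, 0, 0, 0, -0.03, 0, 25, 37, 0, 0, 0, -0.03, 0, 25, 37, 0, 0, 0, -0.03, 0, 25, 37, 0, 0, 0, -0.03, 0, 25, 37, 0, 0, 0, -0.03, 0]' --force 20

```text
time: 2.0
tcp_pos: [0.3219, -0.4594, 0.2315]
orientation: [[0.99, 0.143, 0.0], [0.143, -0.99, -0.0], [0.0, 0.0, -1.0]]
ft_force: [0.7, -0.5, 0.9]
grip_width: 0.0123
grip_force: 0.0
```

Call:
carry_out --commands '[25, 37, 0, 0, 0, -0.03, 0, 25, 37, 0, 0, 0, -0.03, 0, 25, 37, 0, 0, 0, -0.03, 0, 25, 37, 0, 0, 0, -0.03, 0, 25, 37, 0, 0, 0, -0.025, 0]'

```text
time: 2.5
tcp_pos: [0.447, -0.2744, 0.2317]
orientation: [[1.0, -0.002, 0.001], [-0.002, -1.0, -0.001], [0.001, 0.001, -1.0]]
ft_force: [1.7, -0.0, 0.4]
grip_width: -0.0001
grip_force: 0.0
```

Call:
carry_out --commands '[27, 37, 0, 0, 0, 0, 0, 27, 40, 0, 0, 0, 0, 0, 3, 42, 0, 0, 0, 0, 0, 3, 42, 0, 0, 0, 0, 0, 3, 42, 0, 0, 0, 0, 0]'

```text
time: 3.0
tcp_pos: [0.5092, -0.0712, 0.2315]
orientation: [[1.0, -0.0, 0.0], [-0.0, -1.0, -0.0], [0.0, 0.0, -1.0]]
ft_force: [1.4, 0.2, -0.3]
grip_width: 0.0001
grip_force: 0.0
```

Call:
carry_out --commands '[3, 42, 0, 0, 0, 0, 0, 3, 42, 0, 0, 0, 0, 0, 3, 42, 0, 0, 0, 0, 0, 3, 42, 0, 0, 0, 0, 0, 3, 42, 0, 0, 0, 0, 0]'

```text
time: 3.5
tcp_pos: [0.5242, 0.1387, 0.2316]
orientation: [[1.0, -0.001, 0.001], [-0.001, -1.0, -0.0], [0.001, 0.0, -1.0]]
ft_force: [1.6, -0.2, 0.3]
grip_width: 0.0
grip_force: 0.0
```

Call:
carry_out --commands '[0, 42, 0, 0, 0, 0, 0, 0, 42, 0, 0, 0, 0, 0, 0, 42, 0, 0, 0, 0, 0, 0, 10, 0, 0, 0, 0, 0, 0, 0, 0, 0, 0, 0, 0]'

```text
time: 4.0
tcp_pos: [0.5234, 0.2753, 0.2313]
orientation: [[1.0, 0.004, -0.0], [0.004, -1.0, 0.001], [-0.0, -0.001, -1.0]]
ft_force: [-0.3, -0.1, 0.2]
grip_width: -0.0
grip_force: 0.0
```

Call:
carry_out --commands '[0, 0, -31, 0, 0, 0, 0, 0, 0, -31, 0, 0, 0, 0, 0, 0, -31, 0, 0, 0, 0, 0, -15, 0, 0, 0, 0, 0, 0, -15, 0, 0, 0, 0, 0]'

```text
time: 4.5
tcp_pos: [0.5244, 0.2402, 0.1384]
orientation: [[1.0, -0.002, -0.001], [-0.002, -1.0, -0.002], [-0.001, 0.002, -1.0]]
ft_force: [-0.1, -1.0, 0.7]
grip_width: 0.0001
grip_force: 0.0
```

Call:
carry_out --commands '[0, -8, 0, 0, 0, 0, 0, 0, -8, 0, 0, 0, 0, 0, 0, -8, -1, 0, 0, 0, 0, 0, -7, -2, 0, 0, 0, 0, 0, 0, 0, 0, 0, 0, 0]'

```text
time: 5.0
tcp_pos: [0.5243, 0.2108, 0.1353]
orientation: [[1.0, -0.002, 0.0], [-0.002, -1.0, -0.001], [0.0, 0.001, -1.0]]
ft_force: [-0.2, -0.1, -0.7]
grip_width: 0.0001
grip_force: 0.0
```

Call:
carry_out --commands '[0, -13, -4, 0, 0, 0, 0, 0, -10, -4.5, 0, 0, 0, 0, 0, -10, -5.5, 0, 0, 0, 0, 0, -9, -6.5, 0, 0, 0, 0, 0, -9, -7, 0, 0, 0, 0]'

```text
time: 5.5
tcp_pos: [0.5241, 0.16, 0.1071]
orientation: [[1.0, -0.001, -0.0], [-0.001, -1.0, -0.0], [-0.0, 0.0, -1.0]]
ft_force: [0.7, -0.0, 0.6]
grip_width: -0.0001
grip_force: 0.3
```

```bash
python3 - <<'E'
from h import *
p=arm.snapshot("scene");q=arm.snapshot("side")
print(arm.observe()['tcp_pos'],arm.observe()['ft_force'])
a=cv2.resize(p['pixels'][80:260,210:390],(540,540));b=cv2.resize(q['pixels'][120:300,180:360],(540,540))
cv2.imwrite('pics/e.png',cv2.resize(np.hstack([a,b]),(800,400)))
E
```

```text
[0.52342598 0.15873689 0.10635764] [0.64382303 0.59561188 0.68242343]
```

View pics/e.png

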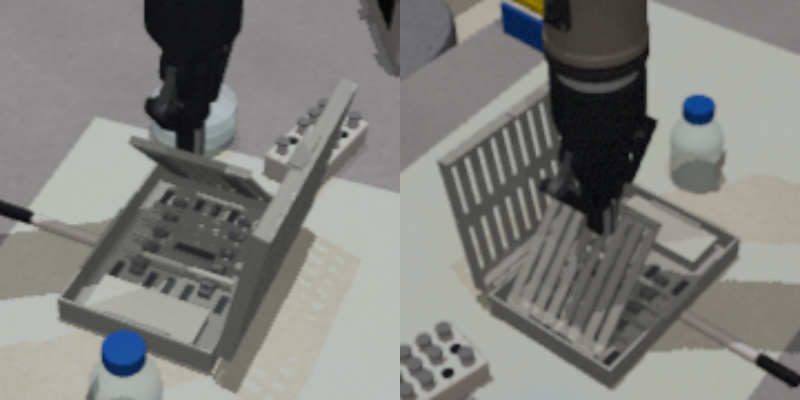

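The pictures show the flap folding under the fingertips at about 0.8 rad (edge near (200,170) left, (600,225) right), with the lid clear of the gripper. I'll keep following the arc.

Call:
carry_out --commands '[0, -7, -8, 0, 0, 0, 0, 0, -7, -8.5, 0, 0, 0, 0, 0, -5, -9.5, 0, 0, 0, 0, 0, -5, -10, 0, 0, 0, 0, 0, -4, -10, 0, 0, 0, 0]'

```text
time: 6.1
tcp_pos: [0.524, 0.1325, 0.0608]
orientation: [[1.0, -0.0, -0.0], [-0.0, -1.0, -0.0], [-0.0, 0.0, -1.0]]
ft_force: [0.3, 0.1, 0.4]
grip_width: -0.0001
grip_force: 0.2
```

Call:
carry_out --commands '[0, -3, -10, 0, 0, 0, 0, 0, -2, -8, 0, 0, 0, 0, 0, -1, -6, 0, 0, 0, 0, 0, 0, -4, 0, 0, 0, 0, 0, 0, -2, 0, 0, 0, 0]'

```text
time: 6.6
tcp_pos: [0.5239, 0.1272, 0.0314]
orientation: [[1.0, -0.0, -0.001], [-0.0, -1.0, -0.0], [-0.001, 0.0, -1.0]]
ft_force: [0.4, -0.3, 0.3]
grip_width: -0.0002
grip_force: 0.2
```

Call:
carry_out --commands '[0, 0, -1, 0, 0, 0, 0, 0, 0, -1, 0, 0, 0, 0, 0, 0, -1, 0, 0, 0, 0, 0, 0, -1, 0, 0, 0, 0, 0, 0, 0, 0, 0, 0, 0]'

```text
time: 7.1
tcp_pos: [0.5242, 0.1272, 0.0278]
orientation: [[1.0, -0.0, 0.0], [-0.0, -1.0, 0.0], [0.0, -0.0, -1.0]]
ft_force: [0.3, 0.3, -0.3]
grip_width: 0.0002
grip_force: 0.0
```

Call:
carry_out --commands '[0, 0, -0.5, 0, 0, 0, 0, 0, 0, -0.5, 0, 0, 0, 0, 0, 0, -0.3, 0, 0, 0, 0, 0, 0, 0, 0, 0, 0, 0, 0, 0, 0, 0, 0, 0, 0]'

```text
time: 7.6
tcp_pos: [0.5243, 0.1272, 0.0275]
orientation: [[1.0, -0.0, 0.001], [-0.0, -1.0, -0.0], [0.001, 0.0, -1.0]]
ft_force: [-3.2, 0.3, 10.7]
grip_width: 0.0004
grip_force: 5.1
```

```bash
python3 - <<'E'
from h import *
p=arm.snapshot("scene");q=arm.snapshot("side")
print([np.round(arm.observe()['ft_force'],1) for _ in range(2)])
a=cv2.resize(p['pixels'][130:230,240:340],(400,400),interpolation=2);b=cv2.resize(q['pixels'][180:290,230:340],(400,400),interpolation=2)
cv2.imwrite('pics/f.png',np.hstack([a,b]))
E
```

```text
[array([-3.4, -1.1,  9.7]), array([-3.4, -1.1,  9.7])]
```

View pics/f.png

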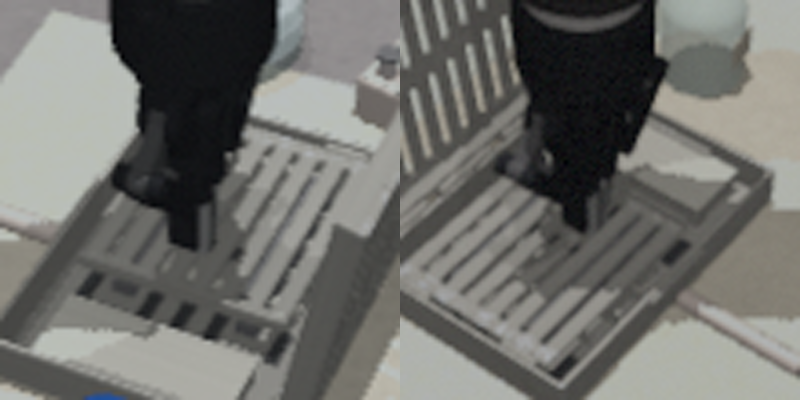

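The tip stopped at z = 0.0275 with 10 N, and the flap shows level over the instruments (free edge at about (190,290) left). That is the given folded height, so the retainer is down. I'll lift straight up and go behind the lid.

Call:
carry_out --commands '[0, 0, 15, 0, 0, 0, 0, 0, 0, 40, 0, 0, 0, 0, 0, 0, 48, 0, 0, 0, 0, 0, 0, 48, 0, 0, 0, 0, 0, 0, 48, 0, 0, 0, 0]'

```text
time: 8.2
tcp_pos: [0.5237, 0.1271, 0.2283]
orientation: [[1.0, 0.0, 0.001], [0.0, -1.0, 0.0], [0.001, -0.0, -1.0]]
ft_force: [1.4, -0.9, 0.4]
grip_width: -0.0001
grip_force: 0.0
```

Call:
carry_out --commands '[0, 0, 14, 0, 0, 0, 0, 45, 0, 0, 0, 0, 0, 0, 45, 0, 0, 0, 0, 0, 0, 45, 0, 0, 0, 0, 0, 0, 45, 0, 0, 0, 0, 0, 0]'

```text
time: 8.7
tcp_pos: [0.7055, 0.1267, 0.2396]
orientation: [[1.0, -0.0, -0.0], [-0.0, -1.0, -0.0], [-0.0, 0.0, -1.0]]
ft_force: [0.8, 0.7, 0.1]
grip_width: -0.0002
grip_force: 0.0
```

Call:
carry_out --commands '[0, 0, -30, 0, 0, 0, 0, 0, 0, -30, 0, 0, 0, 0, 0, 0, -22, 0, 0, 0, 0, 0, 0, 0, 0, 0, 0, 0, 0, 0, 0, 0, 0, 0, 0]'

```text
time: 9.2
tcp_pos: [0.704, 0.1271, 0.1578]
orientation: [[1.0, -0.0, -0.001], [-0.0, -1.0, 0.0], [-0.001, -0.0, -1.0]]
ft_force: [0.6, 0.2, 0.9]
grip_width: -0.0002
grip_force: 0.0
```

Call:
carry_out --commands '[-16, 0, 0, 0, 0, 0, 0, -15, 0, 0, 0, 0, 0, 0, -12, 0, -1, 0, 0, 0, 0, -12, 0, -1, 0, 0, 0, 0, -11, 0, 0, 0, 0, 0, 0]'

```text
time: 9.7
tcp_pos: [0.64, 0.1276, 0.1586]
orientation: [[1.0, -0.0, 0.006], [-0.0, -1.0, 0.001], [0.006, -0.001, -1.0]]
ft_force: [3.0, -0.3, 2.1]
grip_width: 0.0001
grip_force: 1.4
```

Call:
carry_out --commands '[-10, 0, 0, 0, 0, 0, 0, -10, 0, 0, 0, 0, 0, 0, -10, 0, -1, 0, 0, 0, 0, -10, 0, -2, 0, 0, 0, 0, -10, 0, -1, 0, 0, 0, 0]'

```text
time: 10.2
tcp_pos: [0.587, 0.1271, 0.151]
orientation: [[1.0, -0.0, -0.001], [-0.0, -1.0, -0.0], [-0.001, 0.0, -1.0]]
ft_force: [2.9, 0.2, -0.5]
grip_width: 0.0001
grip_force: 1.1
```

```bash
python3 - <<'E'
from h import *
p=arm.snapshot("scene");q=arm.snapshot("side")
print(np.round(arm.observe()['ft_force'],1),arm.observe()['tcp_pos'])
a=cv2.resize(p['pixels'][80:260,210:390],(400,400));b=cv2.resize(q['pixels'][120:300,180:360],(400,400))
cv2.imwrite('pics/g.png',np.hstack([a,b]))
E
```

```text
[ 0.2 -0.   0.3] [0.58571291 0.12697489 0.15062685]
```

View pics/g.png

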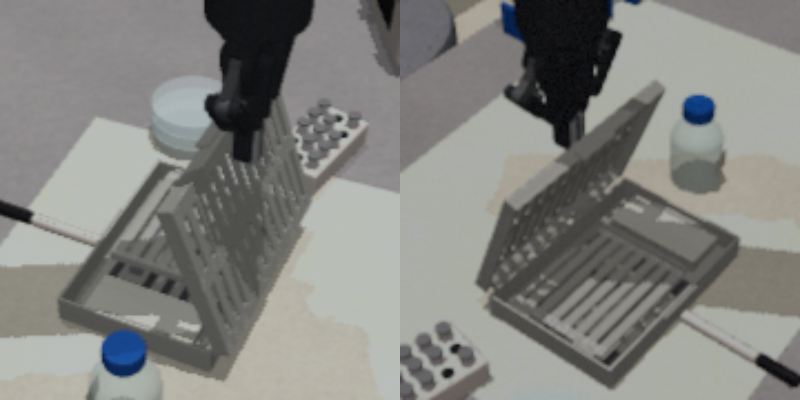

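The lid is being pushed from behind at about 1.2 rad (edge at (180,215) left and (510,200) right), and the retainer stays flat underneath. Continuing along the arc.

Call:
carry_out --commands '[-11, 0, -4, 0, 0, 0, 0, -11, 0, -4, 0, 0, 0, 0, -11, 0, -6, 0, 0, 0, 0, -10, 0, -7, 0, 0, 0, 0, -9, 0, -8, 0, 0, 0, 0]'

```text
time: 10.8
tcp_pos: [0.5348, 0.127, 0.1219]
orientation: [[1.0, -0.0, -0.001], [-0.0, -1.0, -0.0], [-0.001, 0.0, -1.0]]
ft_force: [0.9, -0.3, 2.9]
grip_width: 0.0003
grip_force: 1.0
```

Call:
carry_out --commands '[-9, 0, -9, 0, 0, 0, 0, -7, 0, -10, 0, 0, 0, 0, -7, 0, -11, 0, 0, 0, 0, -5, 0, -11, 0, 0, 0, 0, -5, 0, -12, 0, 0, 0, 0]'

```text
time: 11.3
tcp_pos: [0.5024, 0.1272, 0.0684]
orientation: [[1.0, -0.0, -0.001], [-0.0, -1.0, -0.0], [-0.001, 0.0, -1.0]]
ft_force: [0.4, -1.1, 1.4]
grip_width: -0.0002
grip_force: 0.8
```

Call:
carry_out --commands '[-3, 0, -8, 0, 0, 0, 0, -2, 0, -7, 0, 0, 0, 0, 0, 0, -4, 0, 0, 0, 0, 0, 0, -2, 0, 0, 0, 0, 0, 0, 0, 0, 0, 0, 0]'

```text
time: 11.8
tcp_pos: [0.4981, 0.1271, 0.0483]
orientation: [[1.0, -0.0, -0.0], [-0.0, -1.0, -0.0], [-0.0, 0.0, -1.0]]
ft_force: [0.1, 0.3, 0.6]
grip_width: 0.0001
grip_force: 0.0
```

Call:
carry_out --commands '[0, 0, -1, 0, 0, 0, 0, 0, 0, -1, 0, 0, 0, 0, 0, 0, -1, 0, 0, 0, 0, 0, 0, -1, 0, 0, 0, 0, 0, 0, -0.5, 0, 0, 0, 0]'

```text
time: 12.3
tcp_pos: [0.4981, 0.1272, 0.0441]
orientation: [[1.0, -0.0, 0.0], [-0.0, -1.0, -0.0], [0.0, 0.0, -1.0]]
ft_force: [-3.4, -0.2, 7.8]
grip_width: 0.0002
grip_force: 4.1
```

Call:
carry_out --commands '[0, 0, -0.5, 0, 0, 0, 0, 0, 0, -0.5, 0, 0, 0, 0, 0, 0, 0, 0, 0, 0, 0, 0, 0, 0, 0, 0, 0, 0, 0, 0, 0, 0, 0, 0, 0]'

```text
time: 12.8
tcp_pos: [0.4981, 0.1272, 0.044]
orientation: [[1.0, -0.0, 0.0], [-0.0, -1.0, -0.0], [0.0, 0.0, -1.0]]
ft_force: [-3.9, -0.7, 13.9]
grip_width: -0.0002
grip_force: 6.8
```

The lid stopped hard at z = 0.044 (14 N). I'll lift off and check.

Call:
carry_out --commands '[0, 0, 10, 0, 0, 0, 0, 0, 0, 35, 0, 0, 0, 0, 0, 0, 48, 0, 0, 0, 0, 0, 0, 48, 0, 0, 0, 0, 0, 0, 30, 0, 0, 0, 0]'

```text
time: 13.3
tcp_pos: [0.4993, 0.1276, 0.218]
orientation: [[1.0, -0.0, 0.004], [-0.0, -1.0, 0.001], [0.004, -0.001, -1.0]]
ft_force: [0.9, 0.3, 0.6]
grip_width: 0.0
grip_force: 0.0
```

Call:
carry_out --commands '[0, 0, 10, 0, 0, 0, 0, 0, 0, 0, 0, 0, 0, 0, 0, 0, 0, 0, 0, 0, 0, 0, 0, 0, 0, 0, 0, 0, 0, 0, 0, 0, 0, 0, 0]'

```text
time: 13.8
tcp_pos: [0.4973, 0.1268, 0.2225]
orientation: [[1.0, -0.0, -0.003], [-0.0, -1.0, -0.001], [-0.003, 0.001, -1.0]]
ft_force: [-0.3, 0.4, 0.1]
grip_width: -0.0002
grip_force: 0.0
```

```bash
python3 - <<'E'
from h import *
p=arm.snapshot("scene");q=arm.snapshot("side")
print(np.round(arm.observe()['ft_force'],1),arm.observe()['tcp_pos'])
for n,im in(("scene",p),("side",q)):
    for k in("reagent_bottle","marker_pen","tube_rack","petri_stack"):
        print(n,k,[np.round(d['location'],3).tolist() for d in arm.spot_in(im,k)[:1]])
a=cv2.resize(p['pixels'][80:260,210:390],(400,400));b=cv2.resize(q['pixels'][150:330,180:360],(400,400))
cv2.imwrite('pics/i.png',np.hstack([a,b]))
E
```

```text
[0.6 0.2 0.1] [0.49764501 0.12697662 0.22296604]
scene reagent_bottle [[0.572, -0.061, 0.065]]
scene marker_pen [[0.39, 0.114, 0.018]]
scene tube_rack [[0.597, 0.307, 0.026]]
scene petri_stack []
side reagent_bottle [[0.559, -0.031, 0.059]]
side marker_pen [[0.391, 0.129, 0.007]]
side tube_rack [[0.579, 0.338, 0.027]]
side petri_stack [[0.447, 0.325, 0.043]]
```

View pics/i.png

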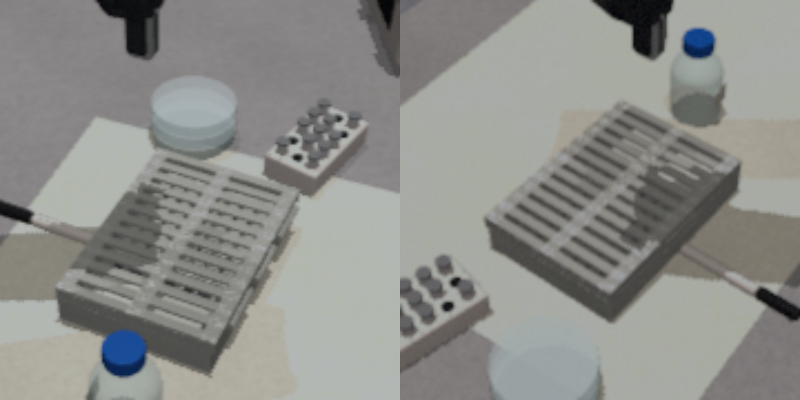

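Both views show the lid shut flat (cassette at (180,260) left, (615,205) right), the bystanders where they were and the gripper well clear.

```bash
python3 -c "
from bench import arm
print(arm.hand_in())"
```

```text
the job is handed in; nothing more can be done
None
```

The cassette is closed: I folded the retainer down to its stop first, then swung the lid fully shut, the other bench items look unmoved, and the job is handed in at about 14 s.

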